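# Hidden-catch keepsake box: nail-clipper case to its slot

### The arm

A 6-joint arm with a two-finger parallel gripper is mounted at the origin on the work surface. World frame = base frame: x ahead of the robot, y to its left, z up, the work surface at z = 0. Lengths are in m, angles in rad, forces in N, time in s.
With the tool pointing down it reaches from about 0.375 to 0.975 m from the base axis. Payload 3.8 kg.
Tool frame: the origin (TCP) lies at the very end of the fingers, on their centre line; the grasp point (between the pads) lies 19 mm behind it (bot.hold_point_z is the distance from the TCP to the grasp point, in m); z points along the fingers, y is the direction in which the jaws open and shut (so a half turn about z gives the same grasp; the last joint's range is limited). The gripper opens to 88 mm and grips with 3 to 60 N. Pads are 18 mm wide; open, the fingers measure 123 mm over their backs; the gripper's body (75 mm by 187 mm) begins 45 mm behind the grasp point.
Start: joints at [-1.215, 0.264, 1.604, -0, 1.274, -0.037], TCP at [0.258, -0.624, 0.239] pointing down, gripper open.
Joint ranges: [-2.63, 2.63], [-0.94, 2.18], [0.31, 2.57], [-1.31, 4.45], [0, 2.66], [-2.55, 2.55]. Speed limits (rad/s): [2.57, 2.57, 3.14, 3.14, 3.14, 3.14].

### API

Orientations are given as a unit quaternion [w, x, y, z].
In Python, from workcell import bot gives the robot as it stands. The module is installed in compiled form; this text tells all that it offers.
- The arm moves only by the tool drive_tool, never from a script. Its arguments are lists of equal length, an entry for each row: "translation": the shift along the tool's x, y, z in cm, a list of three; "twist": the turn, a rotation vector about the tool's x, y, z in rad, a list of three; "grip": the finger opening in cm, from 0 to 8.81. A call has exactly 8 rows; each row shifts and turns the pose as measured when the row begins, along the tool's axes as they then stand; what a row does not reach is not made up. A row lasts 1/8 s, in which the tool goes at most 62.5 mm and 10.7 degrees, less where a joint would pass 70% of its speed; a pose out of reach is approached as far as the arm can. A call with a gripper value outside its range is refused whole. The fingers move at their own pace and stop on an object; the grip force is fixed at half the most. Time passes only in rows, so rows that do not move let the fingers close, or fill a call up. It gives the time, the measured TCP pose, the force and the opening at its end, in the units of the state.
- bot.read_state(): the state, without advancing time (a new reading comes with each control period).
- bot.get_image(name): name is "scene" or "top" or "wrist"; returns a dict with "img" (400x640x3 uint8, red, green, blue), "fovy" (degrees; the focal length in pixels is half the picture's height over the tangent of half this angle, whatever the lens; pixels are square), "cx", "cy" (the principal point, pixels), "k1" (the pictures are not rectified: a ray, as slopes to the right and down, at radius r is drawn at 1 + k1 r^2 times it, then the intrinsics apply), "extrinsics" (4x4, takes a point from world to camera coordinates); the wrist camera has in their place "T_tool_cam" (4x4, takes a point from camera to tool coordinates, whose origin is the TCP and whose axes are the flange's). Camera axes: x right, y down, z forward; pixel columns grow to the right and rows downward; lengths in m; the calibration is good to about 2 mm. A picture is of the moment at which its call begins: read the wrist's pose just before it. There is no depth.
- bot.finish_job(): hands the job in, once; it reports no verdict.
The state is a dict: "time_s": time; "joints": joint angles; "qvel": joint speeds; "joint_efforts": joint torques, N m; "ee_pos": TCP position; "orientation": TCP orientation; "ft_force": force on the tool from outside, world axes, zero at the start; "wrist_torque": the same for the moment, N m; "gripper_width": opening from 0.0 (shut) to 1.0 (fully open).
Only numpy, scipy, OpenCV 4.12 (cv2) and the standard library are available. Lean on these libraries where they do the work, as an engineer would, in place of code of your own. Each camera call takes 0.05 s, during which the arm holds its last target. There are 200 camera calls.

### The job

Run a closed fingertip along the rail on the front top edge of the dark wooden box until a hidden section gives way under it, and press that section down so that the secret drawer springs open. Take the white nail-clipper case out of the drawer, lay it flat on the cork mat and let go, then take it again by its two ends and lower it, lying flat, to the bottom of the narrow slot of the clear caddy on the lazy susan. Do not drop the case, and leave the other things where they are.

Things in the scene. Friction and masses are not known exactly. Their poses are not given: they have to be found in the camera images.
- box: Dark wooden keepsake box, fixed to the dresser, 160 (x) x 260 (y) x 78 mm high without the rail. Origin: centre of its underside, on the dresser; its x axis points from the drawer front to the back (the drawer comes out along its -x), y along the front to the left, z up. The drawer face is flush, 136 mm wide, without a handle, in the middle of the front.
- rail_left (a point): Left (+y) end of the rail, mid-width, on its top face. The rail is a straight bar of the same dark wood along the box's front top edge, 20 mm wide, 260 mm long, 16 mm above the box top (its top face 94 mm above the dresser), with free space on both sides. It is rigid except for one hidden sprung section (see rail_mid).
- rail_mid (a point): Middle of the rail, on its top face. The hidden section is a 44 mm length of the rail, a sprung shutter over a recess, centred anywhere within 35 mm either way of here along the rail, different each time. It looks like the rest (at most a fine seam) and lies flush to 0.2 mm. Closed fingers sink in with it if their closing direction is across the rail (along the box's x).
- rail_right (a point): Right (-y) end of the rail, mid-width, on its top face. How the hidden section gives: it starts to sink at about 1 N, 3 N sinks it about 6 mm and 4.5 N takes it to its stop 10 mm down; sunk 7 mm (8 to 9 to be sure) it frees the drawer, and when let go it springs back up flush.
- drawer (a joint): How far the secret drawer is out, in m: 0 shut, 0.105 fully open. Latched until the hidden section is pressed, then a spring drives it fully out in about 1 s and keeps it there. Compartment 75 mm (box x) by 124 mm (box y), floor 24 mm above the dresser, walls 26 mm high, as high as the case; open, its middle is 139 mm from the box's origin along the box's -x.
- case: White plastic nail-clipper case, loose, a rounded block 58 (its x) x 30 (its y) x 26 mm high, 40 to 80 g. Origin: centre of its underside; z up. It starts flat in the shut drawer, long side along the box's x (to 6 degrees), within 10 mm of the compartment's middle; in the open drawer the fingers have room at its long sides (30 mm grip), not at its ends.
- mat: Square cork mat 110 x 110 x 3 mm, fixed, on the dresser between the box and the lazy susan. Origin: centre of its underside on the dresser; x and y along its sides.
- slot (a point): Middle of the slot floor of the clear plastic caddy fixed on the middle of the lazy susan, 30 mm above the dresser; x along the slot, y across, z up. Slot 130 x 36 mm inside, walls 5 mm thick, tops 66 mm above the dresser, open above: the case fits lengthwise, fingers only at its ends. The turning disc (300 mm across, top 26 mm above the dresser) turns at 0.06 N m and starts at various angles.
- pacifier: Bystander, to be left alone: mint pacifier, 42 mm shield, 22 mm high, loose on the lazy susan. Origin: centre of its underside
- ramekin: Bystander, to be left alone: small glass ramekin, 64 mm across, 40 mm high, loose on the lazy susan. Origin: centre of its underside
- trinket: Bystander, to be left alone: round white ceramic trinket box, lid on, 62 mm across, 46 mm high, loose on the lazy susan. Origin: centre of its underside
- teether: Bystander, to be left alone: beige silicone teething key lying flat, about 60 x 25 mm, 10 mm high, loose on the lazy susan. Origin: centre of its underside
- lotion: Bystander, to be left alone: white lotion bottle, 52 mm across, 140 mm high, standing on the dresser. Origin: centre of its underside
- hairbrush: Bystander, to be left alone: wooden paddle hairbrush, about 220 x 60 x 30 mm, lying bristles down on the dresser to the right, nearer the robot than the box. Origin: centre of its underside
There are look-alikes about, which are no part of the job. Several things look just like the mat: the one meant starts farthest to the robot's right.

How it is judged:
On the way, in this order (a step that is already met when the one before it is completed fails the run):
1. a finger feels along the rail while the drawer is still shut (contact force between the fingers and box above 0.3 N and value of joint drawer below 0.005 m), for 0.2 s.
2. the hidden catch is pressed and the drawer has sprung open (value of joint drawer above 0.09 m), for 0.2 s.
3. the case lies flat on the cork mat, let go (horizontal distance between case and mat below 0.06 m and height (world z) of case below 0.008 m and angle between case's own z axis and vertical below 0.1 rad and contact force between the fingers and case below 0.05 N and linear speed of case below 0.03 m/s), for 0.2 s.
At the end, for the whole second after the job is handed in: The case lies flat (within 6 degrees) on the floor of the caddy's slot (within 4 mm in height, 40 mm of the middle lengthwise), along the slot, at rest and let go (x of case in the frame of slot between -0.04 and 0.04 m and y of case in the frame of slot between -0.01 and 0.01 m and z of case in the frame of slot between -0.004 and 0.004 m and angle between case's own z axis and vertical below 0.1 rad and angle between the x axis of case and the x axis of slot, either way round below 0.25 rad and linear speed of case below 0.02 m/s and contact force between the fingers and case below 0.05 N); the robot touches nothing.
It fails at once if the case is dropped into the caddy (falls into it faster than 0.4 m/s) (x of case in the frame of slot between -0.04 and 0.04 m and y of case in the frame of slot between -0.01 and 0.01 m and z of case in the frame of slot below 0.04 m and linear speed of case above 0.4 m/s).
It fails at once if the case is dropped onto the mat (lands faster than 0.5 m/s) (horizontal distance between case and mat below 0.06 m and height (world z) of case below 0.03 m and linear speed of case above 0.5 m/s).
It fails at once if a bystander is moved more than 50 mm or tipped over (distance of any of pacifier, ramekin, trinket, teether, lotion, hairbrush from where it was at the start of the episode above 0.05 m or angle between any of pacifier, ramekin, trinket, teether, lotion's own z axis and vertical above 0.6 rad).
It also fails if it takes over 72 s, if anything falls off the work surface, if the arm or the gripper's body presses on something with over 40 N, if the wrist force passes 120 N, or if a joint passes its speed limit or range.

## Working session

There is one attempt and no reset: what is moved stays moved. The work goes in short steps, Python scripts to look and compute and a tool call to move; the robot and the scene stay as the last step left them, time stands still between calls to the robot, and variables do not carry over. Pictures are saved under pics/ and viewed, about 8 in all and at most 12, crops included, and the job is handed in when it is done.

Besides the shell and the picture viewer there is one more tool, called in YAML: its name, and indented under it one key for each argument. drive_tool: Moves the arm, as the interface text tells. Its arguments: {"type":"object","properties":{"translation":{"type":"array"},"twist":{"type":"array"},"grip":{"type":"array"}},"required":["translation","twist","grip"]}

```bash
mkdir -p pics
cat > h.py <<'E'
import numpy as np, cv2
from scipy.spatial.transform import Rotation as R
from workcell import bot
def K(d):
    f=200/np.tan(np.radians(d["fovy"])/2); return f
def pose(s):
    q=s["orientation"]; T=np.eye(4); T[:3,:3]=R.from_quat([q[1],q[2],q[3],q[0]]).as_matrix(); T[:3,3]=s["ee_pos"]; return T
def get(name):
    s=bot.read_state(); d=bot.get_image(name)
    d["wc"]=pose(s)@np.array(d["T_tool_cam"]) if name=="wrist" else np.linalg.inv(np.array(d["extrinsics"]))
    return d
def ray(d,u,v):
    f=K(d); p=np.array([(u-d["cx"])/f,(v-d["cy"])/f]); x=p.copy()
    for _ in range(30): x=p/(1+d["k1"]*(x@x))
    return d["wc"][:3,3], d["wc"][:3,:3]@np.array([x[0],x[1],1])
def onz(d,u,v,z):
    o,r=ray(d,u,v); return o+r*(z-o[2])/r[2]
def proj(d,P):
    c=np.linalg.inv(d["wc"])@np.append(P,1); x=c[:2]/c[2]; x=x*(1+d["k1"]*(x@x)); return x*K(d)+[d["cx"],d["cy"]]
def save(d,n): cv2.imwrite(n,d["img"][:,:,::-1])
def st():
    s=bot.read_state(); T=pose(s); print("t",round(s["time_s"],2),"p",np.round(s["ee_pos"],4),"toolx",np.round(T[:3,0],3),"y",np.round(T[:3,1],3),"z",np.round(T[:3,2],3),"F",np.round(s["ft_force"],2),"w",round(s["gripper_width"],3)); return s
E
python3 - <<'E'
from h import *
import pickle
st()
for n in("top","scene","wrist"):
    d=get(n); pickle.dump(d,open(n+".pkl","wb")); save(d,f"pics/{n}0.png"); print(n,d["fovy"],d["cx"],d["cy"],d["k1"],np.round(d["wc"],3).tolist())
E
```

```text
t 0.0 p [ 0.2581 -0.623   0.2374] toolx [0.924 0.383 0.   ] y [ 0.383 -0.924 -0.002] z [-0.001  0.002 -1.   ] F [-0.07  0.73 -0.38] w 1.003
top 43.86185999900697 318.73614712655683 199.9816811030071 -0.11382565742167464 [[-0.017, -0.986, 0.165, 0.22], [-1.0, 0.017, -0.003, 0.007], [0.0, -0.165, -0.986, 1.679], [0.0, 0.0, 0.0, 1.0]]
scene 52.78328405977987 316.38993823921857 199.44893263685688 0.00272553152852262 [[-0.238, 0.732, -0.638, 1.25], [0.971, 0.17, -0.167, 0.227], [-0.014, -0.66, -0.751, 1.026], [0.0, 0.0, 0.0, 1.0]]
wrist 71.80186673651207 315.0907431995889 199.3756838120157 -0.027213334211927027 [[0.383, -0.874, -0.298, 0.337], [-0.924, -0.363, -0.121, -0.591], [-0.002, 0.322, -0.947, 0.384], [0.0, 0.0, 0.0, 1.0]]
```

View pics/top0.png

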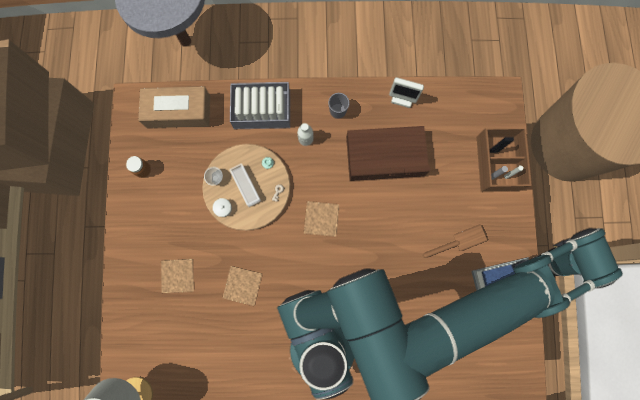

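View pics/scene0.png

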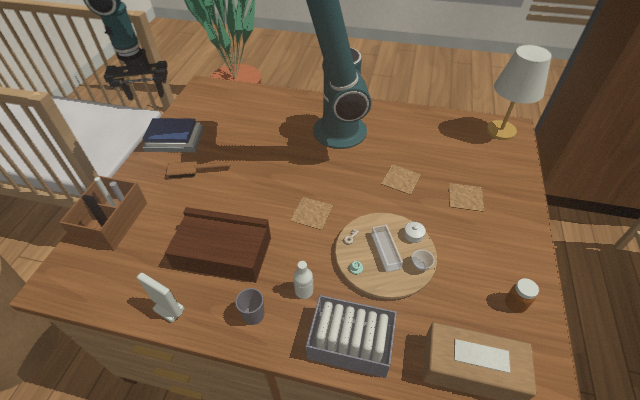

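The top view shows the box at about (347–428, 128–180) with its rail along the lower edge. The right-most mat is at (321,218), the caddy at (245,185), the lotion at (306,134) and the hairbrush at (455,240). The scene view agrees: rail on the robot side, mat at (312,213).

Run:
```python
from h import *
import pickle
t=pickle.load(open("top.pkl","rb")); s=pickle.load(open("scene.pkl","rb"))
for d,n,(x0,y0,x1,y1) in((t,"top",(335,110,440,195)),(s,"scene",(150,195,290,290))):
    hsv=cv2.cvtColor(d["img"],cv2.COLOR_RGB2HSV)
    m=((hsv[...,2]<95)).astype(np.uint8); k=np.zeros_like(m); k[y0:y1,x0:x1]=m[y0:y1,x0:x1]
    c=max(cv2.findContours(k,0,2)[0],key=cv2.contourArea)
    print(n,cv2.contourArea(c),cv2.approxPolyDP(c,4,True).reshape(-1,2).tolist())
for n,(u,v),z in(("mat",(321,218),.003),("caddy",(245,185),.05),("pac",(268,163),.03),("ram",(214,177),.05),("trink",(222,207),.05),("teeth",(279,193),.03),("lotion",(306,130),.1),("brush1",(425,255),.02),("brush2",(488,233),.02)):
    print(n,np.round(onz(t,u,v,z),3))
# caddy+mat via masks
im=np.hstack([cv2.resize(t["img"][115:195,335:445],None,fx=4,fy=4,interpolation=2),cv2.resize(t["img"][145:225,200:300],None,fx=3.5,fy=4,interpolation=2)])
cv2.imwrite("pics/c1.png",im[:,:,::-1]); print(im.shape)
```

```text
top 2556.5 [[431, 131], [385, 134], [423, 135], [426, 140], [418, 142], [425, 142], [424, 147], [351, 155], [351, 150], [363, 148], [350, 150], [350, 143], [382, 140], [349, 141], [367, 136], [347, 133], [350, 180], [438, 173]]
scene 2461.0 [[184, 212], [265, 227], [264, 235], [257, 235], [263, 237], [260, 243], [224, 236], [249, 234], [183, 222], [181, 226], [191, 231], [178, 225], [175, 229], [201, 234], [198, 239], [203, 234], [210, 240], [226, 240], [224, 236], [232, 243], [235, 238], [259, 242], [253, 245], [259, 248], [254, 254], [216, 248], [248, 252], [255, 259], [224, 252], [224, 257], [227, 253], [253, 259], [250, 268], [165, 252], [158, 266], [255, 282], [270, 238], [266, 220], [262, 224], [235, 220], [238, 215], [230, 219], [225, 213], [221, 218], [202, 210], [210, 212], [207, 216]]
mat [ 0.437 -0.005  0.003]
caddy [0.547 0.248 0.05 ]
pac [0.626 0.172 0.03 ]
ram [0.576 0.353 0.05 ]
trink [0.474 0.324 0.05 ]
teeth [0.521 0.135 0.03 ]
lotion [0.719 0.04  0.1  ]
brush1 [ 0.304 -0.351  0.02 ]
brush2 [ 0.373 -0.572  0.02 ]
(320, 790, 3)
```

View pics/c1.png

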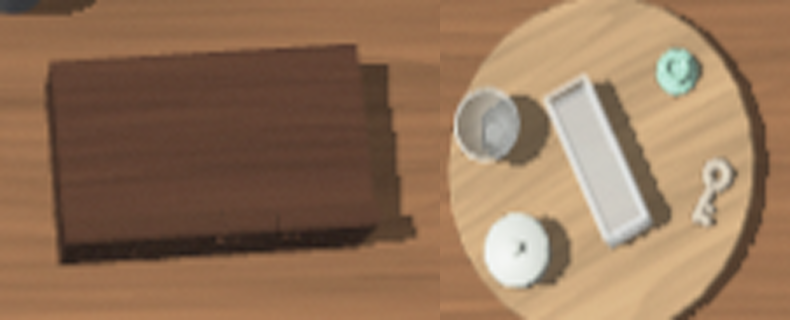

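The crop shows the rail's front top edge from about (350.5,175.7) to (428,172) in full-image pixels. The caddy slot runs diagonally, from upper left to lower right.

```bash
cat >> h.py <<'E'
def plan(target,yaw,n,cap=6.0):
    """yaw: heading of tool x, tool pointing down. Prints n rows"""
    T=pose(bot.read_state()); x=np.array([np.cos(yaw),np.sin(yaw),0]); z=np.array([0,0,-1.]); G=np.stack([x,np.cross(z,x),z],1)
    w=R.from_matrix(T[:3,:3].T@G).as_rotvec(); print("rotvec",np.round(w,3)," d",np.round(T[:3,:3].T@(np.array(target)-T[:3,3])*100,2)," in goal axes",np.round(G.T@(np.array(target)-T[:3,3])*100,2))
    step=(np.array(target)-T[:3,3])/n; Rk=T[:3,:3]; rows=[]
    for k in range(n):
        rows.append(np.round(Rk.T@step*100,2).tolist()); Rk=Rk@R.from_rotvec(w/n).as_matrix()
    print(rows,np.round(w/n,3).tolist())
E
python3 - <<'E'
from h import *
import pickle
t=pickle.load(open("top.pkl","rb"))
a=onz(t,350.5,175.7,.094); b=onz(t,428,172,.094); print(a,b,np.linalg.norm(a-b))
y=(a-b)/np.linalg.norm(a-b); yaw=np.arctan2(y[1],y[0]); print("yaw",yaw)
mid=(a+b)/2+.01*np.array([y[1],-y[0],0]); print(mid)
T=mid.copy(); T[2]=.26; plan(T,yaw,16)
E
```

```text
[ 0.56311512 -0.10347666  0.094     ] [ 0.57160106 -0.35899827  0.094     ] 0.25566248061752944
yaw 1.6039943851319545
[ 0.57735258 -0.23090555  0.094     ]
rotvec [-1.000e-03 -1.000e-03 -1.211e+00]  d [ 44.5  -24.02  -2.19]  in goal axes [38.14 33.2  -2.23]
[[2.78, -1.5, -0.14], [2.89, -1.29, -0.14], [2.98, -1.06, -0.14], [3.05, -0.84, -0.14], [3.1, -0.6, -0.14], [3.14, -0.37, -0.14], [3.16, -0.13, -0.14], [3.16, 0.11, -0.14], [3.14, 0.35, -0.14], [3.11, 0.59, -0.14], [3.05, 0.82, -0.14], [2.98, 1.05, -0.14], [2.89, 1.27, -0.14], [2.79, 1.49, -0.14], [2.67, 1.69, -0.14], [2.53, 1.89, -0.14]] [-0.0, -0.0, -0.076]
```

drive_tool:
  translation:
    - [4.2, -2.2, -0.2]
    - [4.4, -1.8, -0.2]
    - [4.5, -1.2, -0.2]
    - [4.6, -0.7, -0.2]
    - [4.7, -0.1, -0.2]
    - [4.7, 0.4, -0.2]
    - [4.6, 1.0, -0.2]
    - [4.4, 1.5, -0.2]
  twist:
    - [0, 0, -0.13]
    - [0, 0, -0.13]
    - [0, 0, -0.13]
    - [0, 0, -0.13]
    - [0, 0, -0.13]
    - [0, 0, -0.13]
    - [0, 0, -0.13]
    - [0, 0, -0.13]
  grip: [0, 0, 0, 0, 0, 0, 0, 0]

```text
time_s: 1.15
ee_pos: [0.4813, -0.3113, 0.2507]
orientation: [-0.003, 0.745, 0.667, 0.001]
ft_force: [-0.6, -1.1, -0.1]
gripper_width: 0.116
```

Run:
```python
from h import *
st(); plan([.577,-.231,.30],1.604,8)
```

```text
t 1.15 p [ 0.4813 -0.3113  0.2507] toolx [0.111 0.994 0.005] y [ 0.994 -0.111 -0.004] z [-0.003  0.005 -1.   ] F [-0.57 -1.09 -0.14] w 0.116
rotvec [-0.004 -0.005 -0.144]  d [ 9.06  8.6  -4.92]  in goal axes [ 7.71  9.83 -4.93]
[[1.13, 1.08, -0.61], [1.11, 1.1, -0.61], [1.09, 1.12, -0.61], [1.07, 1.14, -0.62], [1.05, 1.15, -0.62], [1.03, 1.17, -0.62], [1.01, 1.19, -0.62], [0.99, 1.21, -0.62]] [-0.0, -0.001, -0.018]
```

drive_tool:
  translation:
    - [1.9, 1.8, -1.0]
    - [1.8, 1.8, -1.0]
    - [1.8, 1.9, -1.0]
    - [1.7, 1.9, -1.0]
    - [1.6, 2.0, -0.9]
    - [0, 0, 0]
    - [0, 0, 0]
    - [0, 0, 0]
  twist:
    - [-0.001, -0.001, -0.03]
    - [-0.001, -0.001, -0.03]
    - [-0.001, -0.001, -0.03]
    - [-0.001, -0.001, -0.03]
    - [0, -0.001, -0.025]
    - [0, 0, 0]
    - [0, 0, 0]
    - [0, 0, 0]
  grip: [0, 0, 0, 0, 0, 0, 0, 0]

```text
time_s: 2.15
ee_pos: [0.5812, -0.221, 0.2974]
orientation: [-0.003, 0.691, 0.723, -0.001]
ft_force: [-0.8, -0.1, -0.2]
gripper_width: 0.002
```

Run:
```python
from h import *
import pickle
st(); d=get("wrist"); save(d,"pics/w1.png"); pickle.dump(d,open("w1.pkl","wb"))
for p in ([.5674,-.1013,.094],[.58,-.36,.094],[.5774,-.2309,.094]): print(proj(d,p))
```

```text
t 2.15 p [ 0.5812 -0.221   0.2974] toolx [-0.045  0.999  0.003] y [ 0.999  0.045 -0.005] z [-0.006  0.003 -1.   ] F [-0.83 -0.1  -0.23] w 0.002
[308.13787456  74.30551665]
[310.15998596 267.74714712]
[312.06154081 182.14723041]
```

View pics/w1.png

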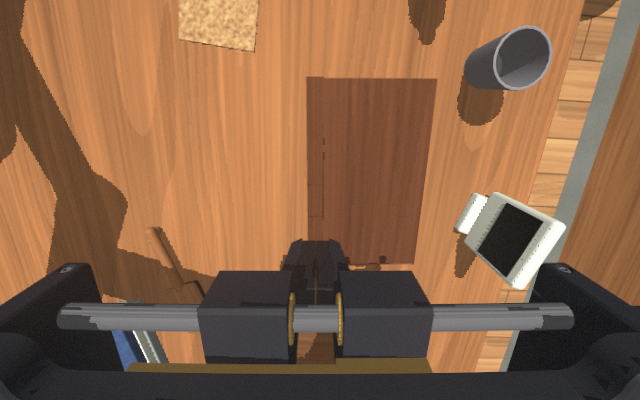

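The rail is the strip at columns about 306–323, with its left end at row 77; something seam-like shows at rows 138–220. I'll enlarge it with more contrast.

Run:
```python
from h import *
import pickle
d=pickle.load(open("w1.pkl","rb")); c=d["img"][65:245,295:345]
c=cv2.convertScaleAbs(c,alpha=2.2,beta=-40); c=cv2.resize(np.transpose(c,(1,0,2)),None,fx=4.4,fy=6,interpolation=cv2.INTER_NEAREST)
cv2.imwrite("pics/c2.png",c[:,:,::-1]); print(c.shape)
```

```text
(300, 792, 3)
```

View pics/c2.png

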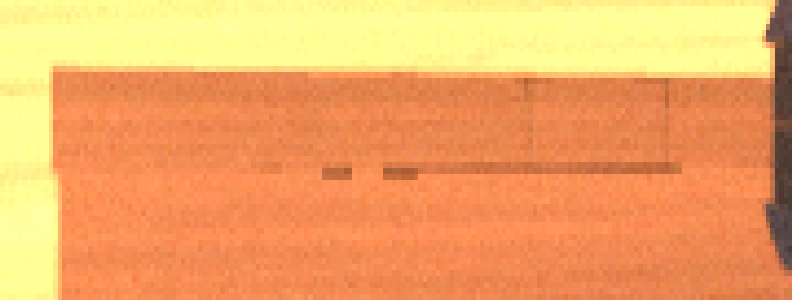

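Seams are visible at X=528 and X=667 in the crop (full-image rows 185 and 216.6). The rail spans columns 306.7–323 and its left end is at row 77.

Run:
```python
from h import *
import pickle
d=pickle.load(open("w1.pkl","rb"))
z=.094
L1=onz(d,306.8,77,z);L2=onz(d,323,77,z); print("left end",L1,L2,np.linalg.norm(L1-L2))
S=[onz(d,307.7,185,z),onz(d,322.8,185,z),onz(d,307.7,216.6,z),onz(d,322.8,216.6,z)]
for s in S: print(s)
print("len",np.linalg.norm(S[0]-S[2]))
c=np.mean(S,0); print("sec centre",c); left=(L1+L2)/2; print("dist from left",np.linalg.norm(left-c), "yaw",np.arctan2(*(left-c)[[1,0]]))
y=(left-c)/np.linalg.norm(left-c)
plan([*(c[:2]+.045*y[:2]),.103],1.604,8)
```

```text
left end [ 0.56594879 -0.10427866  0.094     ] [ 0.58484769 -0.10343303  0.094     ] 0.018917811393551427
[ 0.57184133 -0.23503343  0.094     ]
[ 0.59164074 -0.23411137  0.094     ]
[ 0.57347944 -0.27971589  0.094     ]
[ 0.59405752 -0.27874495  0.094     ]
len 0.04471248611568087
sec centre [ 0.58275476 -0.25690141  0.094     ]
dist from left 0.15322226964439026 yaw 1.6188268261080734
rotvec [-0.006 -0.003  0.011]  d [ 0.85  0.1  19.44]  in goal axes [ 9.100e-01 -1.000e-02  1.944e+01]
[[0.11, 0.01, 2.43], [0.11, 0.01, 2.43], [0.11, 0.01, 2.43], [0.11, 0.01, 2.43], [0.11, 0.01, 2.43], [0.11, 0.0, 2.43], [0.11, 0.0, 2.43], [0.11, 0.0, 2.43]] [-0.001, -0.0, 0.001]
```

drive_tool:
  translation:
    - [0.1, 0, 3]
    - [0.1, 0, 3]
    - [0.1, 0.1, 3]
    - [0.1, 0, 3]
    - [0.1, 0.1, 3]
    - [0.1, 0, 2.5]
    - [0.1, 0, 0.7]
    - [0, 0, 0]
  twist:
    - [-0.003, -0.001, 0.003]
    - [-0.003, -0.001, 0.003]
    - [0, 0, 0]
    - [0, 0, 0]
    - [0, 0, 0]
    - [0, 0, 0]
    - [0, 0, 0]
    - [0, 0, 0]
  grip: [0, 0, 0, 0, 0, 0, 0, 0]

```text
time_s: 3.2
ee_pos: [0.5786, -0.2186, 0.1104]
orientation: [0.0, 0.696, 0.718, 0.0]
ft_force: [0.8, -0.1, 0.6]
gripper_width: 0.006
```

Run:
```python
from h import *
st(); plan([.581,-.212,.094],1.604,8)
```

```text
t 3.2 p [ 0.5786 -0.2186  0.1104] toolx [-0.03  1.   -0.  ] y [1.   0.03 0.  ] z [ 0. -0. -1.] F [ 0.82 -0.08  0.62] w 0.006
rotvec [ 0.     0.    -0.003]  d [0.66 0.26 1.64]  in goal axes [0.66 0.26 1.64]
[[0.08, 0.03, 0.21], [0.08, 0.03, 0.21], [0.08, 0.03, 0.21], [0.08, 0.03, 0.21], [0.08, 0.03, 0.21], [0.08, 0.03, 0.21], [0.08, 0.03, 0.21], [0.08, 0.03, 0.21]] [0.0, 0.0, -0.0]
```

drive_tool:
  translation:
    - [0.3, 0.1, 0.4]
    - [0.3, 0.2, 0.4]
    - [0, 0, 0.3]
    - [0, 0, 0.2]
    - [0, 0, 0.15]
    - [0, 0, 0.1]
    - [0, 0, 0.08]
    - [0, 0, 0]
  twist:
    - [0, 0, 0]
    - [0, 0, 0]
    - [0, 0, 0]
    - [0, 0, 0]
    - [0, 0, 0]
    - [0, 0, 0]
    - [0, 0, 0]
    - [0, 0, 0]
  grip: [0, 0, 0, 0, 0, 0, 0, 0]

```text
time_s: 4.2
ee_pos: [0.5841, -0.2133, 0.097]
orientation: [0.003, 0.696, 0.718, 0.001]
ft_force: [0.8, 0.1, -1.1]
gripper_width: 0.008
```

drive_tool:
  translation:
    - [0, -0.1, 0.1]
    - [0, 0, 0.1]
    - [0, 0, 0.1]
    - [0, 0, 0.1]
    - [0, 0, 0.1]
    - [0, 0, 0]
    - [0, 0, 0]
    - [0, 0, 0]
  twist:
    - [0, 0, 0]
    - [0, 0, 0]
    - [0, 0, 0]
    - [0, 0, 0]
    - [0, 0, 0]
    - [0, 0, 0]
    - [0, 0, 0]
    - [0, 0, 0]
  grip: [0, 0, 0, 0, 0, 0, 0, 0]

```text
time_s: 5.2
ee_pos: [0.5833, -0.2135, 0.0943]
orientation: [0.003, 0.697, 0.718, 0.001]
ft_force: [0.0, -0.1, 1.4]
gripper_width: 0.008
```

drive_tool:
  translation:
    - [0, 0, 0.1]
    - [0, 0, 0.1]
    - [-0.4, 0, 0.1]
    - [-0.4, 0, 0.1]
    - [-0.4, 0, 0.1]
    - [-0.4, 0, 0.1]
    - [-0.4, 0, 0.1]
    - [0, 0, 0.1]
  twist:
    - [0, 0, 0]
    - [0, 0, 0]
    - [0, 0, 0]
    - [0, 0, 0]
    - [0, 0, 0]
    - [0, 0, 0]
    - [0, 0, 0]
    - [0, 0, 0]
  grip: [0, 0, 0, 0, 0, 0, 0, 0]

```text
time_s: 6.2
ee_pos: [0.5864, -0.2281, 0.0943]
orientation: [0.001, 0.697, 0.717, 0.006]
ft_force: [-3.3, -2.5, 6.5]
gripper_width: 0.008
```

drive_tool:
  translation:
    - [-0.5, -0.1, 0.0]
    - [-0.5, -0.1, 0.0]
    - [-0.5, -0.1, 0.05]
    - [-0.5, -0.05, 0.05]
    - [-0.5, 0, 0.05]
    - [-0.5, 0, 0.05]
    - [-0.3, 0, 0.05]
    - [0, 0, 0]
  twist:
    - [0, 0, 0]
    - [0, 0, 0]
    - [0, 0, 0]
    - [0, 0, 0]
    - [0, 0, 0]
    - [0, 0, 0]
    - [0, 0, 0]
    - [0, 0, 0]
  grip: [0, 0, 0, 0, 0, 0, 0, 0]

```text
time_s: 7.2
ee_pos: [0.5848, -0.2622, 0.0925]
orientation: [0.001, 0.697, 0.717, 0.007]
ft_force: [0.4, 2.8, 4.6]
gripper_width: 0.006
```

Run:
```python
from h import *
st(); plan([.5828,-.257,.085],1.604,8)
```

```text
t 7.2 p [ 0.5848 -0.2622  0.0925] toolx [-0.028  1.     0.008] y [1.    0.027 0.012] z [ 0.012  0.009 -1.   ] F [0.42 2.84 4.59] w 0.006
rotvec [ 0.012 -0.008 -0.006]  d [ 0.52 -0.2   0.76]  in goal axes [ 0.52 -0.19  0.75]
[[0.06, -0.02, 0.09], [0.06, -0.02, 0.09], [0.06, -0.02, 0.09], [0.07, -0.02, 0.09], [0.07, -0.02, 0.09], [0.07, -0.02, 0.09], [0.07, -0.02, 0.09], [0.07, -0.02, 0.09]] [0.001, -0.001, -0.001]
```

It has started to sink, at about the predicted place. I'll centre the fingertip and press.

drive_tool:
  translation:
    - [0.2, -0.1, 0.1]
    - [0.2, -0.1, 0.2]
    - [0, 0, 0.2]
    - [0, 0, 0.2]
    - [0, 0, 0.2]
    - [0, 0, 0.2]
    - [0, 0, 0.1]
    - [0, 0, 0]
  twist:
    - [0.006, -0.004, 0]
    - [0.006, -0.004, 0]
    - [0, 0, 0]
    - [0, 0, 0]
    - [0, 0, 0]
    - [0, 0, 0]
    - [0, 0, 0]
    - [0, 0, 0]
  grip: [0, 0, 0, 0, 0, 0, 0, 0]

```text
time_s: 8.2
ee_pos: [0.5846, -0.2614, 0.0843]
orientation: [0.004, 0.697, 0.717, -0.001]
ft_force: [0.2, -1.3, 4.0]
gripper_width: 0.005
```

drive_tool:
  translation:
    - [0, 0, 0.1]
    - [0, 0, 0]
    - [0, 0, -1.0]
    - [0, 0, -4]
    - [0, 0, -4]
    - [0, -2, -4]
    - [0, -2, -3]
    - [0, -2, 0]
  twist:
    - [0, 0, 0]
    - [0, 0, 0]
    - [0, 0, 0]
    - [0, 0, 0.0]
    - [0, 0, 0.15]
    - [0, 0, 0.15]
    - [0, 0, 0.17]
    - [0, 0, 0.17]
  grip: [0, 0, 0, 0, 0, 6, 6, 6]

```text
time_s: 9.2
ee_pos: [0.5215, -0.2393, 0.243]
orientation: [-0.004, 0.892, 0.453, -0.005]
ft_force: [-0.4, -0.1, -0.5]
gripper_width: 0.322
```

Run:
```python
from h import *
st(); plan([.50,-.237,.26],.04,8)
```

```text
t 9.2 p [ 0.5215 -0.2393  0.243 ] toolx [ 0.59   0.808 -0.005] y [ 0.807 -0.59  -0.012] z [-0.012  0.003 -1.   ] F [-0.39 -0.06 -0.53] w 0.322
rotvec [-0.009  0.01   0.9  ]  d [-1.09 -1.89 -1.67]  in goal axes [-2.14 -0.31 -1.7 ]
[[-0.14, -0.24, -0.21], [-0.16, -0.22, -0.21], [-0.18, -0.2, -0.21], [-0.21, -0.18, -0.21], [-0.22, -0.15, -0.21], [-0.24, -0.13, -0.21], [-0.25, -0.1, -0.21], [-0.26, -0.07, -0.21]] [-0.001, 0.001, 0.112]
```

drive_tool:
  translation:
    - [-0.2, -0.3, -0.3]
    - [-0.2, -0.3, -0.3]
    - [-0.2, -0.3, -0.3]
    - [-0.3, -0.2, -0.3]
    - [-0.3, -0.2, -0.3]
    - [-0.3, 0, -0.2]
    - [-0.3, 0, 0]
    - [0, 0, 0]
  twist:
    - [-0.002, 0.002, 0.13]
    - [-0.002, 0.002, 0.13]
    - [-0.002, 0.002, 0.13]
    - [-0.002, 0.002, 0.13]
    - [-0.001, 0.002, 0.13]
    - [0, 0, 0.13]
    - [0, 0, 0.12]
    - [0, 0, 0]
  grip: [6, 6, 6, 6, 6, 6, 6, 6]

```text
time_s: 10.2
ee_pos: [0.4879, -0.2301, 0.2532]
orientation: [-0.008, 1.0, 0.005, -0.01]
ft_force: [0.0, 0.4, -0.0]
gripper_width: 0.682
```

Run:
```python
from h import *
import pickle
st(); d=get("wrist"); save(d,"pics/w2.png"); pickle.dump(d,open("w2.pkl","wb"))
```

```text
t 10.2 p [ 0.4879 -0.2301  0.2532] toolx [ 1.     0.011 -0.019] y [ 0.011 -1.    -0.017] z [-0.019  0.017 -1.   ] F [ 0.04  0.44 -0.02] w 0.682
```

View pics/w2.png

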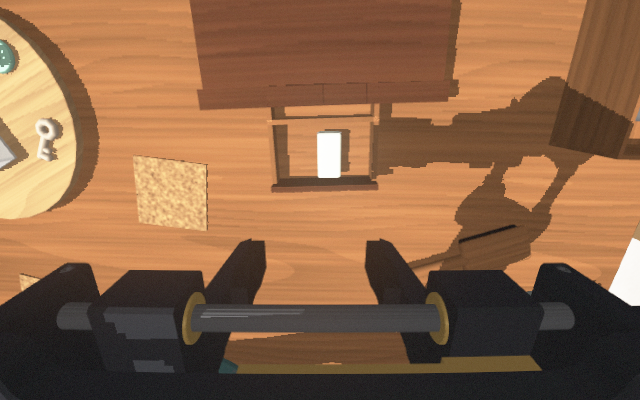

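The drawer is open, and the white case is in it at about (317–341, 130–178). The mat is at (135–208, 155–230).

```bash
cat >> h.py <<'E'
def rect(d,mask,box,z):
    x0,y0,x1,y1=box; k=np.zeros(mask.shape,np.uint8); k[y0:y1,x0:x1]=mask[y0:y1,x0:x1]
    c=max(cv2.findContours(k,0,cv2.CHAIN_APPROX_NONE)[0],key=cv2.contourArea)
    P=np.array([onz(d,u,v,z)[:2] for u,v in c.reshape(-1,2)],np.float32)
    (cx,cy),(w,h),a=cv2.minAreaRect(P*1000); a=np.radians(a)
    if w<h: a+=np.pi/2; w,h=h,w
    a=(a+np.pi/2)%np.pi-np.pi/2
    print("centre",round(cx/1000,4),round(cy/1000,4),"size",round(w,1),round(h,1),"long axis yaw",round(a,3),"area",cv2.contourArea(c)); return np.array([cx/1000,cy/1000]),a
E
python3 - <<'E'
from h import *
import pickle
d=pickle.load(open("w2.pkl","rb")); hsv=cv2.cvtColor(d["img"],cv2.COLOR_RGB2HSV)
w=((hsv[...,1]<60)&(hsv[...,2]>150)).astype(np.uint8)
c,a=rect(d,w,(300,110,360,195),.05)
m=((d["img"].mean(2)>0)).astype(np.uint8)
# mat corners by eye; drawer walls at z=.05
M=np.array([onz(d,u,v,.003) for u,v in((136,155),(208,164),(207,230),(138,222))]); print(M.round(4),M.mean(0), np.linalg.norm(M-np.roll(M,1,0),axis=1))
print("drawer inner corners",[onz(d,u,v,.05).round(4)[:2] for u,v in((274,122),(374,120),(371,178),(276,180))])
plan([*c,.10],a,8)
E
```

```text
centre 0.5102 -0.2426 size 59.0 29.4 long axis yaw 0.041 area 1025.5
[[ 0.4976  0.0381  0.003 ]
 [ 0.4853 -0.068   0.003 ]
 [ 0.3776 -0.0533  0.003 ]
 [ 0.3893  0.0578  0.003 ]] [ 0.43742679 -0.00634493  0.003     ] [0.11007304 0.10681832 0.10867141 0.11168555]
drawer inner corners [array([ 0.5494, -0.1752]), array([ 0.5532, -0.2967]), array([ 0.4805, -0.2988]), array([ 0.4759, -0.175 ])]
rotvec [-0.017  0.019 -0.029]  d [ 2.49  1.53 15.25]  in goal axes [ 2.16  1.33 15.32]
[[0.31, 0.19, 1.91], [0.31, 0.19, 1.91], [0.3, 0.19, 1.91], [0.3, 0.18, 1.91], [0.29, 0.18, 1.91], [0.29, 0.18, 1.91], [0.28, 0.17, 1.91], [0.28, 0.17, 1.91]] [-0.002, 0.002, -0.004]
```

drive_tool:
  translation:
    - [0.4, 0.2, 2.5]
    - [0.4, 0.2, 2.5]
    - [0.4, 0.2, 2.5]
    - [0.3, 0.2, 2.5]
    - [0.3, 0.3, 2.5]
    - [0.3, 0.2, 2.0]
    - [0, 0, 0.5]
    - [0, 0, 0]
  twist:
    - [-0.004, 0.004, -0.006]
    - [-0.004, 0.004, -0.006]
    - [-0.004, 0.004, -0.006]
    - [-0.004, 0.004, -0.006]
    - [0, 0.002, -0.005]
    - [0, 0, 0]
    - [0, 0, 0]
    - [0, 0, 0]
  grip: [5, 5, 5, 5, 5, 5, 5, 5]

```text
time_s: 11.25
ee_pos: [0.5071, -0.239, 0.0967]
orientation: [-0.003, 1.0, 0.029, -0.003]
ft_force: [0.5, -1.0, 0.9]
gripper_width: 0.566
```

Run:
```python
from h import *
st(); plan([.5102,-.2426,.029],.041,8)
```

```text
t 11.25 p [ 0.5071 -0.239   0.0967] toolx [ 0.998  0.059 -0.005] y [ 0.059 -0.998 -0.006] z [-0.006  0.005 -1.   ] F [ 0.49 -1.01  0.9 ] w 0.566
rotvec [-0.006  0.005  0.018]  d [0.33 0.42 6.76]  in goal axes [0.3  0.37 6.77]
[[0.04, 0.05, 0.85], [0.04, 0.05, 0.85], [0.04, 0.05, 0.85], [0.04, 0.05, 0.85], [0.04, 0.05, 0.85], [0.04, 0.05, 0.85], [0.04, 0.05, 0.85], [0.04, 0.05, 0.85]] [-0.001, 0.001, 0.002]
```

drive_tool:
  translation:
    - [0.2, 0.2, 0.5]
    - [0.1, 0.2, 1.2]
    - [0.05, 0.05, 1.2]
    - [0, 0, 1.2]
    - [0, 0, 1.1]
    - [0, 0, 1.0]
    - [0, 0, 0.4]
    - [0, 0, 0]
  twist:
    - [-0.006, 0.005, 0.01]
    - [0, 0, 0.008]
    - [0, 0, 0]
    - [0, 0, 0]
    - [0, 0, 0]
    - [0, 0, 0]
    - [0, 0, 0]
    - [0, 0, 0]
  grip: [5, 5, 5, 5, 5, 5, 5, 5]

```text
time_s: 12.25
ee_pos: [0.512, -0.244, 0.0276]
orientation: [0.001, 1.0, 0.02, 0.001]
ft_force: [-0.6, 0.3, 1.1]
gripper_width: 0.564
```

Run:
```python
from h import *
st(); plan([.5102,-.2426,.029],.041,8)
```

```text
t 12.25 p [ 0.512  -0.244   0.0276] toolx [0.999 0.041 0.002] y [ 0.041 -0.999  0.002] z [ 0.002 -0.002 -1.   ] F [-0.59  0.35  1.14] w 0.564
rotvec [ 0.002 -0.002 -0.   ]  d [-0.17 -0.15 -0.14]  in goal axes [-0.17 -0.15 -0.14]
[[-0.02, -0.02, -0.02], [-0.02, -0.02, -0.02], [-0.02, -0.02, -0.02], [-0.02, -0.02, -0.02], [-0.02, -0.02, -0.02], [-0.02, -0.02, -0.02], [-0.02, -0.02, -0.02], [-0.02, -0.02, -0.02]] [0.0, -0.0, -0.0]
```

Close.

drive_tool:
  translation:
    - [-0.2, -0.15, -0.05]
    - [0, 0, 0]
    - [0, 0, 0]
    - [0, 0, 0]
    - [0, 0, 0]
    - [0, 0, 0]
    - [0, 0, -0.8]
    - [0, 0, -1.0]
  twist:
    - [0, 0, 0]
    - [0, 0, 0]
    - [0, 0, 0]
    - [0, 0, 0]
    - [0, 0, 0]
    - [0, 0, 0]
    - [0, 0, 0]
    - [0, 0, 0]
  grip: [5, 2, 2, 2, 2, 2, 2, 2]

```text
time_s: 13.25
ee_pos: [0.5099, -0.2425, 0.0476]
orientation: [0.001, 1.0, 0.02, 0.001]
ft_force: [0.5, -0.5, -0.1]
gripper_width: 0.337
```

Run:
```python
from h import *
st(); plan([.4374,-.006,.14],.135,8)
```

```text
t 13.25 p [ 0.5099 -0.2425  0.0476] toolx [0.999 0.041 0.003] y [ 0.041 -0.999  0.002] z [ 0.003 -0.002 -1.   ] F [ 0.49 -0.53 -0.1 ] w 0.337
rotvec [ 0.002 -0.002 -0.094]  d [ -6.26 -23.91  -9.3 ]  in goal axes [ -4.   -24.42  -9.24]
[[-0.78, -2.99, -1.16], [-0.75, -3.0, -1.16], [-0.71, -3.01, -1.16], [-0.68, -3.02, -1.16], [-0.64, -3.02, -1.16], [-0.61, -3.03, -1.16], [-0.57, -3.04, -1.16], [-0.54, -3.05, -1.16]] [0.0, -0.0, -0.012]
```

drive_tool:
  translation:
    - [0, 0, -3]
    - [-0.5, -2, -3]
    - [-1, -4, -2]
    - [-1, -4.5, -1]
    - [-1, -4.5, 0]
    - [-1, -4.5, 0]
    - [-0.6, -3, 0]
    - [0, -1, 0]
  twist:
    - [0, 0, 0]
    - [0, 0, 0]
    - [0, 0, -0.02]
    - [0, 0, -0.02]
    - [0, 0, -0.02]
    - [0, 0, -0.02]
    - [0, 0, -0.01]
    - [0, 0, 0]
  grip: [2, 2, 2, 2, 2, 2, 2, 2]

```text
time_s: 14.25
ee_pos: [0.4427, -0.0076, 0.1485]
orientation: [0.003, 0.998, 0.065, 0.008]
ft_force: [0.9, -0.1, -0.8]
gripper_width: 0.339
```

Run:
```python
from h import *
st(); plan([.4374,-.006,.03],.135,8)
```

```text
t 14.25 p [ 0.4427 -0.0076  0.1485] toolx [0.991 0.13  0.016] y [ 0.13  -0.992  0.007] z [ 0.017 -0.005 -1.   ] F [ 0.89 -0.05 -0.76] w 0.339
rotvec [ 0.007 -0.016 -0.005]  d [-0.69 -0.31 11.84]  in goal axes [-0.5  -0.23 11.85]
[[-0.09, -0.04, 1.48], [-0.08, -0.04, 1.48], [-0.08, -0.04, 1.48], [-0.08, -0.04, 1.48], [-0.07, -0.03, 1.48], [-0.07, -0.03, 1.48], [-0.07, -0.03, 1.48], [-0.07, -0.03, 1.48]] [0.001, -0.002, -0.001]
```

drive_tool:
  translation:
    - [0, 0, 1]
    - [-0.1, -0.1, 2]
    - [-0.1, -0.1, 2.5]
    - [-0.1, 0, 2.5]
    - [-0.1, 0, 2]
    - [0, 0, 1.2]
    - [0, 0, 0.7]
    - [0, 0, 0]
  twist:
    - [0.004, -0.008, 0]
    - [0.003, -0.008, -0.005]
    - [0, 0, 0]
    - [0, 0, 0]
    - [0, 0, 0]
    - [0, 0, 0]
    - [0, 0, 0]
    - [0, 0, 0]
  grip: [2, 2, 2, 2, 2, 2, 2, 2]

```text
time_s: 15.25
ee_pos: [0.4385, -0.0115, 0.0195]
orientation: [0.0, 0.998, 0.065, -0.003]
ft_force: [0.1, -0.3, -1.0]
gripper_width: 0.334
```

Run:
```python
from h import *
st(); plan([.4374,-.006,.008],.135,8)
```

```text
t 15.25 p [ 0.4385 -0.0115  0.0195] toolx [ 0.992  0.129 -0.007] y [ 0.129 -0.992 -0.   ] z [-0.007 -0.001 -1.   ] F [ 0.05 -0.26 -1.01] w 0.334
rotvec [-0.     0.007 -0.005]  d [-0.03 -0.56  1.15]  in goal axes [-0.04 -0.56  1.15]
[[-0.0, -0.07, 0.14], [-0.0, -0.07, 0.14], [-0.0, -0.07, 0.14], [-0.0, -0.07, 0.14], [-0.0, -0.07, 0.14], [-0.0, -0.07, 0.14], [-0.0, -0.07, 0.14], [-0.0, -0.07, 0.14]] [-0.0, 0.001, -0.001]
```

drive_tool:
  translation:
    - [0, -0.2, 0.3]
    - [0, -0.2, 0.3]
    - [0, 0, 0.2]
    - [0, 0, 0.15]
    - [0, 0, 0.1]
    - [0, 0, 0.05]
    - [0, 0, 0]
    - [0, 0, 0]
  twist:
    - [0, 0.006, 0]
    - [0, 0, 0]
    - [0, 0, 0]
    - [0, 0, 0]
    - [0, 0, 0]
    - [0, 0, 0]
    - [0, 0, 0]
    - [0, 0, 0]
  grip: [2, 2, 2, 2, 2, 2, 2, 2]

```text
time_s: 16.25
ee_pos: [0.4404, -0.0073, 0.01]
orientation: [0.0, 0.998, 0.065, 0.002]
ft_force: [-0.3, 0.2, -0.6]
gripper_width: 0.338
```

drive_tool:
  translation:
    - [0, 0, 0.1]
    - [0, 0, 0.1]
    - [0, 0, 0.1]
    - [0, 0, 0.1]
    - [0, 0, 0.0]
    - [0, 0, 0]
    - [0, 0, 0]
    - [0, 0, 0]
  twist:
    - [0, 0, 0]
    - [0, 0, 0]
    - [0, 0, 0]
    - [0, 0, 0]
    - [0, 0, 0]
    - [0, 0, 0]
    - [0, 0, 0]
    - [0, 0, 0]
  grip: [2, 2, 2, 2, 2, 2, 2, 2]

```text
time_s: 17.25
ee_pos: [0.4407, -0.0073, 0.0083]
orientation: [0.0, 0.998, 0.065, 0.002]
ft_force: [-0.6, 0.8, 1.2]
gripper_width: 0.336
```

drive_tool:
  translation:
    - [0, 0, 0.1]
    - [0, 0, 0]
    - [0, 0, 0]
    - [0, 0, 0]
    - [0, 0, 0]
    - [0, 0, 0]
    - [0, 0, 0]
    - [0, 0, 0]
  twist:
    - [0, 0, 0]
    - [0, 0, 0]
    - [0, 0, 0]
    - [0, 0, 0]
    - [0, 0, 0]
    - [0, 0, 0]
    - [0, 0, 0]
    - [0, 0, 0]
  grip: [2, 4, 5, 6, 6, 6, 6, 6]

```text
time_s: 18.25
ee_pos: [0.4406, -0.0073, 0.0079]
orientation: [0.0, 0.998, 0.065, 0.001]
ft_force: [-0.8, 0.7, 0.4]
gripper_width: 0.681
```

drive_tool:
  translation:
    - [0, 0, -1]
    - [0, 0, -2]
    - [0, 0, -4]
    - [0, 0, -5]
    - [0, 0, -5]
    - [0, 0, -4]
    - [0, 0, 0]
    - [0, 0, 0]
  twist:
    - [0, 0, 0]
    - [0, 0, 0]
    - [0, 0, 0]
    - [0, 0, 0]
    - [0, 0, -0.15]
    - [0, 0, -0.15]
    - [0, 0, -0.17]
    - [0, 0, -0.17]
  grip: [6, 6, 6, 8.5, 8.5, 8.5, 8.5, 8.5]

```text
time_s: 19.25
ee_pos: [0.4401, -0.0072, 0.2306]
orientation: [0.002, 0.923, 0.385, 0.003]
ft_force: [-0.0, 0.2, 0.5]
gripper_width: 0.968
```

Run:
```python
from h import *
import pickle
st(); d=get("wrist"); save(d,"pics/w3.png"); pickle.dump(d,open("w3.pkl","wb"))
t=get("top");pickle.dump(t,open("t3.pkl","wb"))
print(proj(d,[.44,-.007,.029]),proj(d,[.547,.248,.066]))
```

```text
t 19.25 p [ 0.4401 -0.0072  0.2306] toolx [0.704 0.711 0.005] y [ 0.711 -0.704  0.006] z [ 0.007 -0.    -1.   ] F [-0.04  0.23  0.49] w 0.968
[313.94578569 175.72662442] [199.17197243 -91.0834349 ]
```

View pics/w3.png

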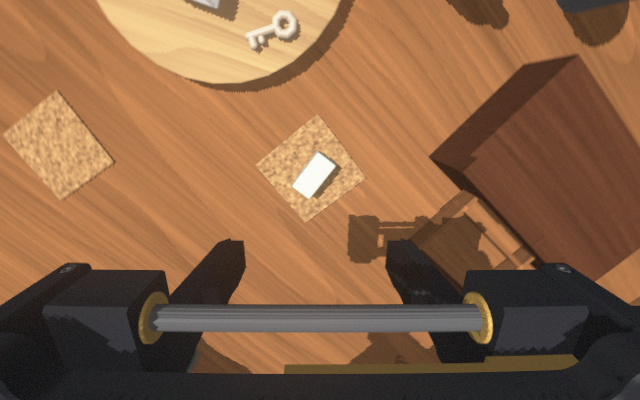

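The case lies flat on the mat at about (314,175), and the fingers have let go. I'll measure it, then look at the slot up close before re-grasping.

Run:
```python
from h import *
import pickle
d=pickle.load(open("w3.pkl","rb")); hsv=cv2.cvtColor(d["img"],cv2.COLOR_RGB2HSV)
w=((hsv[...,1]<45)&(hsv[...,2]>190)).astype(np.uint8)
rect(d,w,(260,120,365,220),.029)
plan([.54,.235,.28],2.0,16)
```

```text
centre 0.439 -0.0056 size 56.9 30.3 long axis yaw 0.137 area 953.0
rotvec [ 8.000e-03 -1.000e-03 -1.215e+00]  d [ 24.21 -10.06  -4.9 ]  in goal axes [17.88 19.15 -4.96]
[[1.51, -0.63, -0.31], [1.56, -0.51, -0.31], [1.59, -0.39, -0.31], [1.62, -0.27, -0.31], [1.63, -0.15, -0.31], [1.64, -0.02, -0.31], [1.64, 0.1, -0.31], [1.62, 0.22, -0.31], [1.6, 0.35, -0.31], [1.57, 0.47, -0.31], [1.53, 0.58, -0.31], [1.48, 0.7, -0.31], [1.42, 0.81, -0.31], [1.36, 0.91, -0.31], [1.29, 1.01, -0.31], [1.2, 1.11, -0.31]] [0.0, -0.0, -0.076]
```

drive_tool:
  translation:
    - [3.1, -1.1, -0.6]
    - [3.3, -0.6, -0.6]
    - [3.3, -0.1, -0.6]
    - [3.3, 0.4, -0.6]
    - [3.2, 0.8, -0.6]
    - [3.0, 1.3, -0.6]
    - [2.8, 1.8, -0.6]
    - [2.5, 2.1, -0.6]
  twist:
    - [0.001, 0, -0.15]
    - [0.001, 0, -0.15]
    - [0.001, 0, -0.15]
    - [0.001, 0, -0.15]
    - [0.001, 0, -0.15]
    - [0.001, 0, -0.15]
    - [0.001, 0, -0.15]
    - [0.001, 0, -0.15]
  grip: [8.5, 8.5, 8.5, 8.5, 8.5, 8.5, 8.5, 8.5]

```text
time_s: 20.35
ee_pos: [0.5542, 0.2361, 0.2794]
orientation: [-0.001, 0.545, 0.838, -0.002]
ft_force: [-0.6, -0.1, 0.4]
gripper_width: 0.966
```

Run:
```python
from h import *
import pickle
st(); d=get("wrist"); save(d,"pics/w4.png"); pickle.dump(d,open("w4.pkl","wb"))
```

```text
t 20.35 p [0.5542 0.2361 0.2794] toolx [-0.406  0.914  0.001] y [ 0.914  0.406 -0.004] z [-0.004 -0.001 -1.   ] F [-0.56 -0.12  0.36] w 0.966
```

View pics/w4.png

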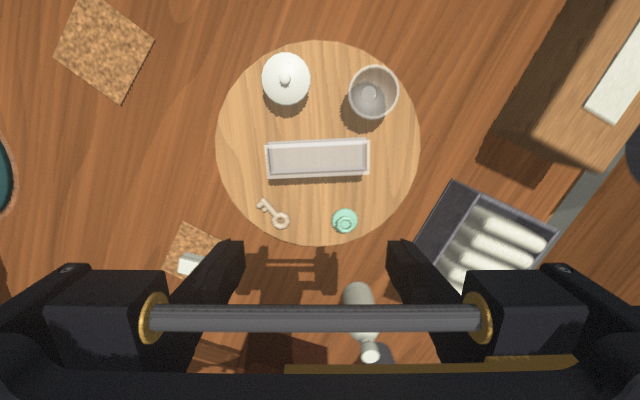

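The caddy is seen at about (264–370, 137–183), with the trinket and ramekin above it and the teether and pacifier below. I'll zoom in for its inner edges.

Run:
```python
from h import *
import pickle
d=pickle.load(open("w4.pkl","rb")); c=d["img"][128:190,254:380]
cv2.imwrite("pics/c4.png",cv2.resize(c,None,fx=6,fy=6,interpolation=cv2.INTER_NEAREST)[:,:,::-1])
```

```text
(no output)
```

View pics/c4.png

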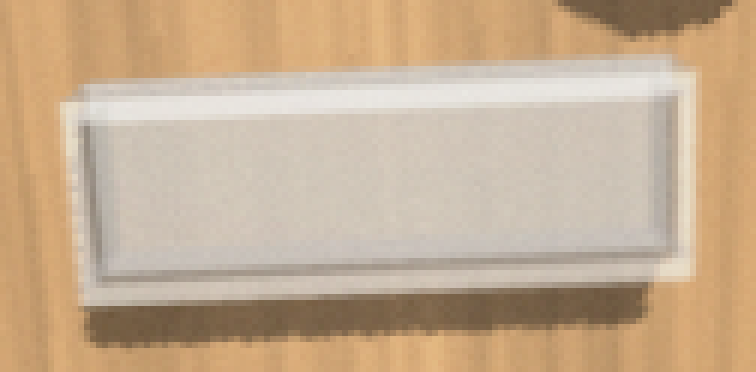

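Run:
```python
from h import *
import pickle
d=pickle.load(open("w4.pkl","rb"))
def q(pts,z):
    P=np.array([onz(d,254+x/6-.5+.08,128+y/6-.5+.08,z)[:2] for x,y in pts])
    print(P.round(4).tolist(),"c",P.mean(0).round(4),"len",np.linalg.norm(P-np.roll(P,-1,0),axis=1).round(4),"yaw",np.arctan2(*((P[1]+P[2]-P[0]-P[3])[::-1])))
q([(61,101),(697,70),(694,278),(81,304)],.066)
# inner rim
q([(83,120),(678,95),(675,252),(100,278)],.066)
q([(83,120),(678,95),(675,252),(100,278)],.06)
plan([.439,-.0056,.11],.137+np.pi/2,16)
```

```text
[[0.4787, 0.2431], [0.6006, 0.3045], [0.621, 0.2637], [0.4987, 0.2027]] c [0.5497 0.2535] len [0.1365 0.0456 0.1367 0.045 ] yaw 0.4645771839536231
[[0.4845, 0.2412], [0.5993, 0.2981], [0.6145, 0.2672], [0.5004, 0.21]] c [0.5497 0.2541] len [0.1281 0.0344 0.1276 0.035 ] yaw 0.4626611963765522
[[0.4839, 0.24], [0.6006, 0.2978], [0.616, 0.2665], [0.5001, 0.2083]] c [0.5501 0.2531] len [0.1303 0.0349 0.1297 0.0356] yaw 0.46266119637655284
rotvec [-0.001 -0.003  0.287]  d [-17.6  -20.73  16.98]  in goal axes [-22.7  -14.93  17.02]
[[-1.1, -1.3, 1.06], [-1.12, -1.28, 1.06], [-1.15, -1.26, 1.06], [-1.17, -1.23, 1.06], [-1.19, -1.21, 1.06], [-1.21, -1.19, 1.06], [-1.23, -1.17, 1.06], [-1.25, -1.15, 1.06], [-1.27, -1.13, 1.06], [-1.29, -1.1, 1.06], [-1.31, -1.08, 1.06], [-1.33, -1.06, 1.06], [-1.35, -1.03, 1.06], [-1.37, -1.01, 1.06], [-1.38, -0.98, 1.06], [-1.4, -0.96, 1.06]] [-0.0, -0.0, 0.018]
```

drive_tool:
  translation:
    - [-2.2, -2.6, 0]
    - [-2.3, -2.6, 0]
    - [-2.3, -2.5, 0.5]
    - [-2.4, -2.4, 2]
    - [-2.5, -2.3, 3]
    - [-2.6, -2.2, 3.5]
    - [-2.7, -2.1, 4]
    - [-2.8, -2.0, 3]
  twist:
    - [0, 0, 0.036]
    - [0, 0, 0.036]
    - [0, 0, 0.036]
    - [0, 0, 0.036]
    - [0, 0, 0.036]
    - [0, 0, 0.036]
    - [0, 0, 0.036]
    - [0, 0, 0.036]
  grip: [8, 8, 8, 8, 8, 8, 8, 8]

```text
time_s: 21.4
ee_pos: [0.4278, -0.0077, 0.1178]
orientation: [0.001, 0.672, 0.741, 0.002]
ft_force: [2.0, 0.6, 0.3]
gripper_width: 0.906
```

Run:
```python
from h import *
st(); plan([.439,-.0056,.06],.137+np.pi/2,8)
```

```text
t 21.4 p [ 0.4278 -0.0077  0.1178] toolx [-0.097  0.995  0.001] y [0.995 0.097 0.003] z [ 0.003  0.002 -1.   ] F [1.97 0.61 0.29] w 0.906
rotvec [ 0.003 -0.001 -0.04 ]  d [0.09 1.12 5.78]  in goal axes [0.06 1.14 5.78]
[[0.01, 0.14, 0.72], [0.01, 0.14, 0.72], [0.01, 0.14, 0.72], [0.01, 0.14, 0.72], [0.01, 0.14, 0.72], [0.01, 0.14, 0.72], [0.01, 0.14, 0.72], [0.01, 0.14, 0.72]] [0.0, -0.0, -0.005]
```

drive_tool:
  translation:
    - [0, 0.4, 0.4]
    - [0, 0.4, 0.8]
    - [0.1, 0.2, 1.2]
    - [0, 0.1, 1.2]
    - [0, 0, 1.2]
    - [0, 0, 0.8]
    - [0, 0, 0]
    - [0, 0, 0]
  twist:
    - [0.003, 0, -0.02]
    - [0, 0, -0.02]
    - [0, 0, 0]
    - [0, 0, 0]
    - [0, 0, 0]
    - [0, 0, 0]
    - [0, 0, 0]
    - [0, 0, 0]
  grip: [8, 8, 8, 8, 8, 8, 8, 8]

```text
time_s: 22.4
ee_pos: [0.439, -0.0045, 0.0579]
orientation: [-0.001, 0.659, 0.752, 0.0]
ft_force: [0.6, 0.5, -0.2]
gripper_width: 0.911
```

Run:
```python
from h import *
st(); plan([.439,-.0056,.008],.137+np.pi/2,8)
```

```text
t 22.4 p [ 0.439  -0.0045  0.0579] toolx [-0.131  0.991  0.002] y [ 0.991  0.131 -0.001] z [-0.001  0.002 -1.   ] F [ 0.65  0.54 -0.2 ] w 0.911
rotvec [-0.001 -0.002 -0.005]  d [-0.12 -0.01  4.99]  in goal axes [-0.11 -0.01  4.99]
[[-0.02, -0.0, 0.62], [-0.02, -0.0, 0.62], [-0.01, -0.0, 0.62], [-0.01, -0.0, 0.62], [-0.01, -0.0, 0.62], [-0.01, -0.0, 0.62], [-0.01, -0.0, 0.62], [-0.01, -0.0, 0.62]] [-0.0, -0.0, -0.001]
```

drive_tool:
  translation:
    - [-0.1, 0, 0.7]
    - [0, 0, 1.2]
    - [0, 0, 1.2]
    - [0, 0, 1.0]
    - [0, 0, 0.5]
    - [0, 0, 0.25]
    - [0, 0, 0]
    - [0, 0, 0]
  twist:
    - [0, 0, -0.005]
    - [0, 0, 0]
    - [0, 0, 0]
    - [0, 0, 0]
    - [0, 0, 0]
    - [0, 0, 0]
    - [0, 0, 0]
    - [0, 0, 0]
  grip: [8, 8, 8, 8, 8, 8, 8, 8]

```text
time_s: 23.4
ee_pos: [0.4394, -0.0056, 0.0064]
orientation: [-0.001, 0.657, 0.754, 0.001]
ft_force: [1.6, 0.2, 0.1]
gripper_width: 0.91
```

Run:
```python
from h import *
st(); plan([.439,-.0056,.008],.137+np.pi/2,8)
```

```text
t 23.4 p [ 0.4394 -0.0056  0.0064] toolx [-0.136  0.991  0.002] y [ 0.991  0.136 -0.   ] z [-0.     0.002 -1.   ] F [1.57 0.24 0.11] w 0.91
rotvec [-0.    -0.002 -0.   ]  d [ 0.01 -0.04 -0.16]  in goal axes [ 0.01 -0.04 -0.16]
[[0.0, -0.01, -0.02], [0.0, -0.01, -0.02], [0.0, -0.01, -0.02], [0.0, -0.01, -0.02], [0.0, -0.01, -0.02], [0.0, -0.01, -0.02], [0.0, -0.01, -0.02], [0.0, -0.01, -0.02]] [-0.0, -0.0, -0.0]
```

drive_tool:
  translation:
    - [0, 0, -0.1]
    - [0, 0, 0]
    - [0, 0, 0]
    - [0, 0, 0]
    - [0, 0, 0]
    - [0, 0, 0]
    - [0, 0, -0.6]
    - [0, 0, -1.0]
  twist:
    - [0, 0, 0]
    - [0, 0, 0]
    - [0, 0, 0]
    - [0, 0, 0]
    - [0, 0, 0]
    - [0, 0, 0]
    - [0, 0, 0]
    - [0, 0, 0]
  grip: [6, 5, 5, 5, 5, 5, 5, 5]

```text
time_s: 24.4
ee_pos: [0.4391, -0.0056, 0.0243]
orientation: [-0.001, 0.657, 0.754, 0.0]
ft_force: [0.9, -0.4, -0.4]
gripper_width: 0.654
```

Run:
```python
from h import *
st(); plan([.550,.2535,.15],.463+np.pi/2,16)
```

```text
t 24.4 p [ 0.4391 -0.0056  0.0243] toolx [-0.136  0.991  0.002] y [ 0.991  0.136 -0.001] z [-0.001  0.002 -1.   ] F [ 0.89 -0.45 -0.37] w 0.654
rotvec [-0.    -0.002 -0.326]  d [ 24.18  14.51 -12.53]  in goal axes [ 18.23  21.5  -12.57]
[[1.51, 0.91, -0.78], [1.49, 0.94, -0.78], [1.47, 0.97, -0.78], [1.45, 1.0, -0.78], [1.43, 1.03, -0.78], [1.41, 1.06, -0.78], [1.39, 1.08, -0.78], [1.37, 1.11, -0.78], [1.34, 1.14, -0.78], [1.32, 1.17, -0.78], [1.3, 1.19, -0.79], [1.27, 1.22, -0.79], [1.25, 1.25, -0.79], [1.22, 1.27, -0.79], [1.19, 1.3, -0.79], [1.17, 1.32, -0.79]] [-0.0, -0.0, -0.02]
```

drive_tool:
  translation:
    - [0, 0, -2.5]
    - [0.5, 0.3, -3.5]
    - [1.5, 1, -3.5]
    - [2.5, 1.5, -2.5]
    - [3, 1.9, -0.6]
    - [3, 2, 0]
    - [2.8, 2, 0]
    - [2.5, 2, 0]
  twist:
    - [0, 0, 0]
    - [0, 0, -0.03]
    - [0, 0, -0.04]
    - [0, 0, -0.04]
    - [0, 0, -0.05]
    - [0, 0, -0.05]
    - [0, 0, -0.05]
    - [0, 0, -0.03]
  grip: [5, 5, 5, 5, 5, 5, 5, 5]

```text
time_s: 25.4
ee_pos: [0.5005, 0.1799, 0.1637]
orientation: [0.003, 0.539, 0.842, 0.004]
ft_force: [0.4, 0.1, -0.9]
gripper_width: 0.654
```

Run:
```python
from h import *
st(); plan([.550,.2535,.14],.463+np.pi/2,6)
```

```text
t 25.4 p [0.5005 0.1799 0.1637] toolx [-0.418  0.908 -0.001] y [0.908 0.418 0.01 ] z [ 0.009  0.004 -1.   ] F [ 0.41  0.13 -0.91] w 0.654
rotvec [ 0.01   0.001 -0.031]  d [4.62 7.55 2.44]  in goal axes [4.38 7.71 2.37]
[[0.77, 1.26, 0.41], [0.76, 1.26, 0.4], [0.76, 1.27, 0.4], [0.75, 1.27, 0.4], [0.74, 1.28, 0.4], [0.74, 1.28, 0.4]] [0.002, 0.0, -0.005]
```

drive_tool:
  translation:
    - [0.9, 1.5, 0]
    - [0.9, 1.5, 0.3]
    - [0.9, 1.5, 0.5]
    - [0.9, 1.4, 0.5]
    - [0.7, 1.1, 0.5]
    - [0.2, 0.6, 0.5]
    - [0, 0, 0]
    - [0, 0, 0]
  twist:
    - [0.002, 0, -0.006]
    - [0.002, 0, -0.006]
    - [0.002, 0, -0.006]
    - [0.002, 0, -0.006]
    - [0.002, 0, -0.006]
    - [0, 0, 0]
    - [0, 0, 0]
    - [0, 0, 0]
  grip: [5, 5, 5, 5, 5, 5, 5, 5]

```text
time_s: 26.4
ee_pos: [0.5529, 0.2565, 0.1394]
orientation: [0.0, 0.526, 0.851, -0.002]
ft_force: [-0.4, 0.5, 0.4]
gripper_width: 0.653
```

Run:
```python
from h import *
import pickle
st(); plan([.550,.2535,.08],.463+np.pi/2,8)
d=get("wrist"); pickle.dump(d,open("w5.pkl","wb"))
c=d["img"][80:280,200:440]; cv2.imwrite("pics/w5.png",cv2.resize(c,None,fx=3,fy=3,interpolation=cv2.INTER_NEAREST)[:,:,::-1])
```

```text
t 26.4 p [0.5529 0.2565 0.1394] toolx [-0.447  0.895 -0.002] y [ 0.895  0.447 -0.003] z [-0.002 -0.003 -1.   ] F [-0.38  0.48  0.36] w 0.653
rotvec [-0.003  0.002  0.   ]  d [-0.13 -0.38  5.94]  in goal axes [-0.14 -0.4   5.94]
[[-0.02, -0.05, 0.74], [-0.02, -0.05, 0.74], [-0.02, -0.05, 0.74], [-0.02, -0.05, 0.74], [-0.02, -0.05, 0.74], [-0.02, -0.05, 0.74], [-0.02, -0.05, 0.74], [-0.02, -0.05, 0.74]] [-0.0, 0.0, 0.0]
```

View pics/w5.png

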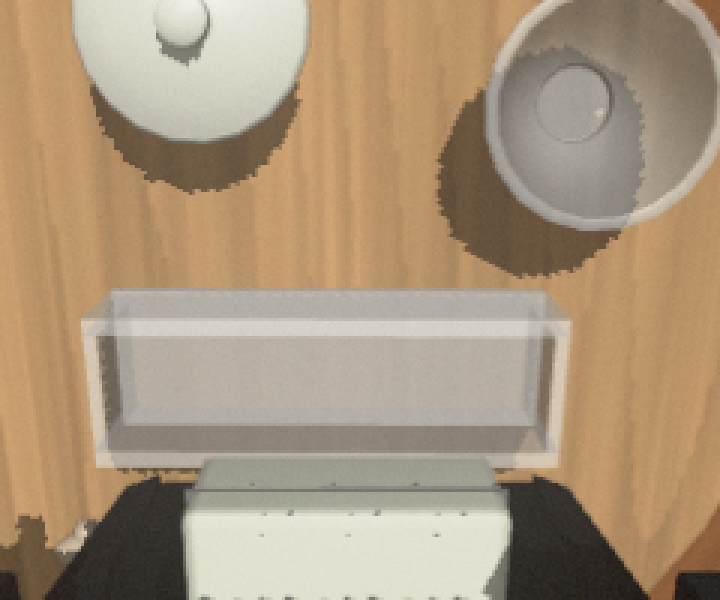

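The view shows the rim corners at crop (82,319), (571,319), (558,467) and (96,467), and the lower edge of the held case at crop row 460, columns 200–495. The case is parallel to the slot.

Run:
```python
from h import *
import pickle
d=pickle.load(open("w5.pkl","rb")); T=pose(bot.read_state())
def q(x,y,z): return T[:3,:3].T@(onz(d,200+(x+.5)/3-.5,80+(y+.5)/3-.5,z)-T[:3,3])*1000
P=np.array([q(*p,.066) for p in((82,319),(571,319),(558,467),(96,467))]); print(P.round(1)); print("outer centre in tool",P.mean(0).round(1),"sizes",np.linalg.norm(P-np.roll(P,-1,0),axis=1))
I=np.array([q(*p,.066) for p in((98,336),(555,336),(545,451),(108,451))]); print("inner c",I.mean(0).round(1),np.linalg.norm(I-np.roll(I,-1,0),axis=1))
zb=.1394-.0035
print("case bottom edge",q(200,460,zb).round(1),q(495,460,zb).round(1)," top edge z",q(185,512,zb+.026).round(1),q(512,512,zb+.026).round(1))
```

```text
[[ 21.3 -71.9  73.6]
 [ 21.5  62.9  73.2]
 [-23.6  63.1  73.3]
 [-23.9 -72.5  73.7]]
outer centre in tool [-1.2 -4.6 73.5] sizes [134.84234527  45.11355245 135.59434302  45.20686163]
inner c [-1.1 -4.7 73.5] [126.85393157  35.04516097 127.32680237  35.11485668]
case bottom edge [ 12.3 -28.2   3.6] [12.3 30.5  3.4]  top edge z [ 15.1 -26.2 -22.4] [ 15.2  28.8 -22.6]
```

drive_tool:
  translation:
    - [0, -0.2, 0.5]
    - [-0.1, -0.2, 1]
    - [-0.1, 0, 1.2]
    - [0, 0, 1.2]
    - [0, 0, 1]
    - [0, 0, 0.8]
    - [0, 0, 0.4]
    - [0, 0, 0]
  twist:
    - [-0.002, 0.001, 0]
    - [0, 0, 0]
    - [0, 0, 0]
    - [0, 0, 0]
    - [0, 0, 0]
    - [0, 0, 0]
    - [0, 0, 0]
    - [0, 0, 0]
  grip: [5, 5, 5, 5, 5, 5, 5, 5]

```text
time_s: 27.45
ee_pos: [0.549, 0.2515, 0.0735]
orientation: [-0.0, 0.526, 0.85, -0.001]
ft_force: [-0.1, -0.0, -0.8]
gripper_width: 0.657
```

Run:
```python
from h import *
import pickle
st(); plan([.550,.2535,.075],.463+np.pi/2,8)
d=get("wrist"); pickle.dump(d,open("w6.pkl","wb"))
c=d["img"][130:310,200:440]; cv2.imwrite("pics/w6.png",cv2.resize(c,None,fx=3.3,fy=3.3,interpolation=cv2.INTER_NEAREST)[:,:,::-1])
```

```text
t 27.45 p [0.549  0.2515 0.0735] toolx [-0.446  0.895 -0.001] y [ 0.895  0.446 -0.002] z [-0.001 -0.002 -1.   ] F [-0.15 -0.01 -0.77] w 0.657
rotvec [-0.002  0.001 -0.001]  d [ 0.13  0.18 -0.15]  in goal axes [ 0.13  0.18 -0.15]
[[0.02, 0.02, -0.02], [0.02, 0.02, -0.02], [0.02, 0.02, -0.02], [0.02, 0.02, -0.02], [0.02, 0.02, -0.02], [0.02, 0.02, -0.02], [0.02, 0.02, -0.02], [0.02, 0.02, -0.02]] [-0.0, 0.0, -0.0]
```

View pics/w6.png

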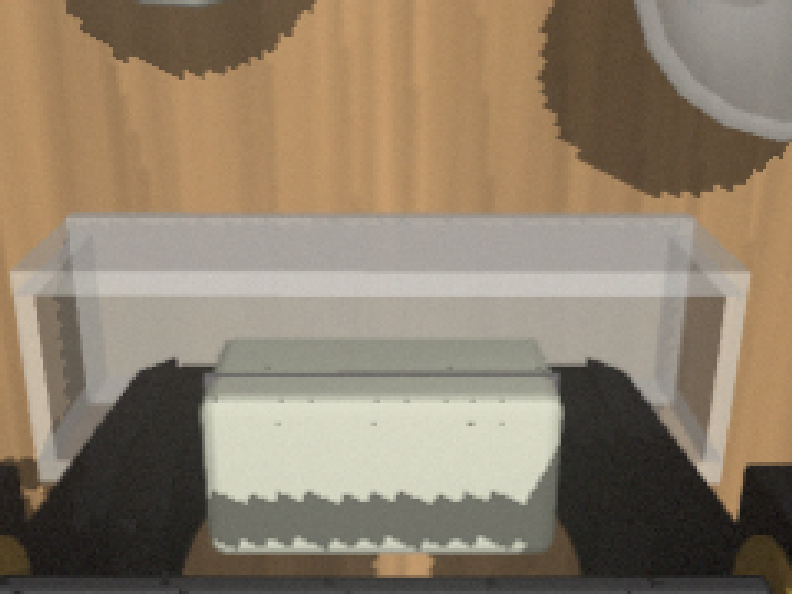

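The near rim runs at crop row 271 (inner edge 296) and the far rim's outer edge at 482. The case's lower front edge is at row 340 and its upper one at about 385–400, all parallel.

Run:
```python
from h import *
import pickle
d=pickle.load(open("w6.pkl","rb")); T=pose(bot.read_state())
def q(x,y,z): return (T[:3,:3].T@(onz(d,200+(x+.5)/3.3-.5,130+(y+.5)/3.3-.5,z)-T[:3,3])*1000).round(1)
for zr in(.066,.062):
    P=np.array([q(*p,zr) for p in((11,271),(750,271),(717,482),(40,482))]); print(zr,P[:,:2].tolist(),"c",P.mean(0),np.linalg.norm(P-np.roll(P,-1,0),axis=1).round(1))
    print(" inner near edge",q(380,296,zr))
zb=.0735-.0034
print("case front: bottom",q(225,340,zb),q(543,340,zb),"top",q(205,400,zb+.026),q(560,400,zb+.026),"dark line",q(205,374,zb+.013),"back top",q(380,552,zb+.026))
```

```text
0.066 [[24.2, -66.4], [24.3, 67.7], [-20.4, 67.2], [-20.6, -66.7]] c [1.875 0.45  7.775] [134.1  44.7 133.9  44.8]
 inner near edge [19.4  0.6  7.8]
0.062 [[22.6, -68.2], [22.8, 69.4], [-23.1, 68.9], [-23.3, -68.4]] c [-0.25   0.425 11.775] [137.6  45.9 137.3  45.9]
 inner near edge [17.7  0.6 11.8]
case front: bottom [ 12.5 -27.4   3.7] [12.5 30.   3.6] top [ 14.9 -26.2 -22.3] [ 14.9  28.1 -22.4] dark line [ 12.5 -28.7  -9.3] back top [-13.2   0.6 -22.3]
```

drive_tool:
  translation:
    - [0.13, 0, 0]
    - [0, 0, 0.1]
    - [0, 0, 0.2]
    - [0, 0, 0.2]
    - [0, 0, 0]
    - [0, 0, 0]
    - [0, 0, 0]
    - [0, 0, 0]
  twist:
    - [-0.002, 0.001, 0]
    - [0, 0, 0]
    - [0, 0, 0]
    - [0, 0, 0]
    - [0, 0, 0]
    - [0, 0, 0]
    - [0, 0, 0]
    - [0, 0, 0]
  grip: [5, 5, 5, 5, 5, 5, 5, 5]

```text
time_s: 28.5
ee_pos: [0.5495, 0.2533, 0.07]
orientation: [0.001, 0.526, 0.85, 0.001]
ft_force: [0.4, -0.4, -0.9]
gripper_width: 0.652
```

Run:
```python
from h import *
st(); plan([.5484,.2527,.055],.463+np.pi/2,8)
```

```text
t 28.5 p [0.5495 0.2533 0.07  ] toolx [-0.446  0.895  0.   ] y [0.895 0.446 0.003] z [ 0.003  0.001 -1.   ] F [ 0.42 -0.36 -0.95] w 0.652
rotvec [ 0.003 -0.    -0.001]  d [-0.   -0.13  1.5 ]  in goal axes [-0.   -0.13  1.5 ]
[[-0.0, -0.02, 0.19], [-0.0, -0.02, 0.19], [-0.0, -0.02, 0.19], [-0.0, -0.02, 0.19], [-0.0, -0.02, 0.19], [-0.0, -0.02, 0.19], [-0.0, -0.02, 0.19], [-0.0, -0.02, 0.19]] [0.0, -0.0, -0.0]
```

Tool x is aligned. Next I lower slowly into the slot and watch the force.

drive_tool:
  translation:
    - [0, 0, 0.2]
    - [0, 0, 0.2]
    - [0, 0, 0.2]
    - [0, 0, 0.2]
    - [0, 0, 0.2]
    - [0, 0, 0.2]
    - [0, 0, 0.1]
    - [0, 0, 0]
  twist:
    - [0, 0, 0]
    - [0, 0, 0]
    - [0, 0, 0]
    - [0, 0, 0]
    - [0, 0, 0]
    - [0, 0, 0]
    - [0, 0, 0]
    - [0, 0, 0]
  grip: [5, 5, 5, 5, 5, 5, 5, 5]

```text
time_s: 29.5
ee_pos: [0.5494, 0.2533, 0.0558]
orientation: [0.001, 0.526, 0.85, 0.001]
ft_force: [-0.2, 0.0, -0.0]
gripper_width: 0.65
```

Run:
```python
from h import *
s=st(); print(np.round(s["wrist_torque"],2)); plan([.5484,.2527,.034],.463+np.pi/2,8)
```

```text
t 29.5 p [0.5494 0.2533 0.0558] toolx [-0.446  0.895  0.   ] y [0.895 0.446 0.003] z [ 0.003  0.001 -1.   ] F [-0.17  0.04 -0.03] w 0.65
[ 0.06 -0.11  0.  ]
rotvec [ 0.003 -0.    -0.001]  d [-0.   -0.12  2.18]  in goal axes [-0.   -0.12  2.18]
[[-0.0, -0.02, 0.27], [-0.0, -0.02, 0.27], [-0.0, -0.02, 0.27], [-0.0, -0.02, 0.27], [-0.0, -0.02, 0.27], [-0.0, -0.02, 0.27], [-0.0, -0.01, 0.27], [-0.0, -0.01, 0.27]] [0.0, -0.0, -0.0]
```

No contact, and the case is about 14 mm below the rim. I keep lowering.

drive_tool:
  translation:
    - [0, 0, 0.3]
    - [0, 0, 0.3]
    - [0, 0, 0.3]
    - [0, 0, 0.3]
    - [0, 0, 0.3]
    - [0, 0, 0.2]
    - [0, 0, 0.1]
    - [0, 0, 0]
  twist:
    - [0, 0, 0]
    - [0, 0, 0]
    - [0, 0, 0]
    - [0, 0, 0]
    - [0, 0, 0]
    - [0, 0, 0]
    - [0, 0, 0]
    - [0, 0, 0]
  grip: [5, 5, 5, 5, 5, 5, 5, 5]

```text
time_s: 30.5
ee_pos: [0.5495, 0.2533, 0.0364]
orientation: [0.001, 0.526, 0.85, 0.001]
ft_force: [0.2, -0.4, -0.6]
gripper_width: 0.655
```

drive_tool:
  translation:
    - [0, 0, 0.1]
    - [0, 0, 0.1]
    - [0, 0, 0.1]
    - [0, 0, 0.1]
    - [0, 0, 0.0]
    - [0, 0, 0]
    - [0, 0, 0]
    - [0, 0, 0]
  twist:
    - [0, 0, 0]
    - [0, 0, 0]
    - [0, 0, 0]
    - [0, 0, 0]
    - [0, 0, 0]
    - [0, 0, 0]
    - [0, 0, 0]
    - [0, 0, 0]
  grip: [5, 5, 5, 5, 5, 5, 5, 5]

```text
time_s: 31.5
ee_pos: [0.5499, 0.2534, 0.0352]
orientation: [0.001, 0.526, 0.85, 0.001]
ft_force: [0.4, -0.1, 0.9]
gripper_width: 0.655
```

drive_tool:
  translation:
    - [0, 0, 0.05]
    - [0, 0, 0]
    - [0, 0, 0]
    - [0, 0, 0]
    - [0, 0, 0]
    - [0, 0, 0]
    - [0, 0, 0]
    - [0, 0, 0]
  twist:
    - [0, 0, 0]
    - [0, 0, 0]
    - [0, 0, 0]
    - [0, 0, 0]
    - [0, 0, 0]
    - [0, 0, 0]
    - [0, 0, 0]
    - [0, 0, 0]
  grip: [5.8, 6.2, 6.8, 7, 7, 7, 7, 7]

```text
time_s: 32.5
ee_pos: [0.5499, 0.2534, 0.0346]
orientation: [0.001, 0.526, 0.85, 0.001]
ft_force: [0.1, -0.6, 0.1]
gripper_width: 0.794
```

drive_tool:
  translation:
    - [0, 0, -0.4]
    - [0, 0, -1]
    - [0, 0, -2]
    - [0, 0, -3]
    - [0, 0, -4]
    - [0, 0, -5]
    - [0, 0, -4]
    - [0, 0, 0]
  twist:
    - [0, 0, 0]
    - [0, 0, 0]
    - [0, 0, 0]
    - [0, 0, 0]
    - [0, 0, 0]
    - [0, 0, 0]
    - [0, 0, 0]
    - [0, 0, 0]
  grip: [7, 7, 7, 7, 7, 7, 7, 7]

```text
time_s: 33.5
ee_pos: [0.5505, 0.2537, 0.2443]
orientation: [0.003, 0.526, 0.85, 0.004]
ft_force: [-0.1, -0.4, 0.3]
gripper_width: 0.794
```

Run:
```python
from h import *
import pickle
st(); d=get("wrist"); pickle.dump(d,open("w7.pkl","wb")); save(d,"pics/w7.png")
hsv=cv2.cvtColor(d["img"],cv2.COLOR_RGB2HSV); 
print(proj(d,[.5495,.2533,.056]))
```

```text
t 33.5 p [0.5505 0.2537 0.2443] toolx [-0.446  0.895 -0.001] y [0.895 0.446 0.011] z [ 0.01   0.004 -1.   ] F [-0.13 -0.38  0.3 ] w 0.794
[311.74210542 176.8105711 ]
```

View pics/w7.png

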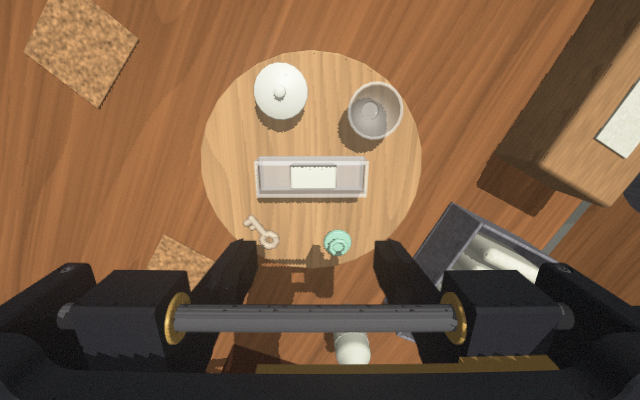

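The case lies in the slot along its length, centred at about (313,177), clear of the open fingers. The bystanders look untouched. I'll do a quick size and angle check, then hand in.

Run:
```python
from h import *
import pickle
d=pickle.load(open("w7.pkl","rb")); im=d["img"].astype(int); m=((im.min(2)>205)).astype(np.uint8)
rect(d,m,(285,160,342,192),.056)
t=get("top"); t0=pickle.load(open("top.pkl","rb")); df=(np.abs(t["img"].astype(int)-t0["img"]).max(2)>60); print("lotion diff",df[120:145,296:318].sum(),"brush diff",df[225:258,420:490].sum())
bot.finish_job(); st()
```

```text
centre 0.551 0.2536 size 54.6 25.6 long axis yaw 0.46 area 837.0
lotion diff 0 brush diff 109
the job is handed in; nothing more can be done
the job is handed in; nothing more can be done
```

The job is handed in at about 33.6 s of the 72 s allowed. By my checks every step worked, but no verdict was reported.

- **Drawer:** I ran the closed fingertip along the rail and pressed the hidden section about 9.5 mm down. It lay about 23 mm to the right of the rail's middle. The drawer sprang open.
- **Mat:** I took the case by its long sides, laid it flat on the right-most mat and let go. The fingers opened, and the next picture showed it lying flat.
- **Slot:** I took the case again by its ends (57.6 mm grip), lowered it into the slot until it stopped, opened the fingers and backed off upward.

**Last checks:**
- **Case position:** it lies at (0.551, 0.254), within about 1–2 mm of my estimate of the slot centre. Its angle is 0.460 rad against 0.463 for the slot. At release I estimated its underside at z ≈ 0.031, for a floor at 0.030.
- **Bystanders:** the things on the lazy susan look unmoved in the wrist view, and the lotion is unchanged in the top view.

**Checks that disagreed:**
- The caddy measured 2–4% smaller than stated in the wrist views.
- The case's top measured 55 x 26 mm in the last picture, against 58 x 30 mm; I put that down to its rounded edges.
- 109 pixels changed around the hairbrush in the top view. I did not check why; the arm or its shadow is likely, since the arm never went low near the brush.

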